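# Sweep the hole-saw slugs off the drilling board into the scrap tray

### The job

Clear the drilling board: with your fingertips, lightly sweep the four steel slugs (the loose discs left by the hole saw) across the board and over its end, so that they drop into the scrap tray standing there. Only push them along the board, do not pinch them or pick them up; leave the hole saw and the paste tin standing on the board, and the tray and the hole-saw case beside it, where they are.

Things in the scene. Friction and masses are not known exactly. Their poses are not given: they have to be found in the camera images.
- slug1: hole-saw slug, a solid bare-steel disc 35 mm in diameter and 10 mm thick with a small pilot hole, about 75 g, lying flat on the drilling board at the start (near the edge on the robot's side, right half); all four slugs are alike. Origin: centre of the disc (5 mm above the board while it lies there); its z axis is the disc's axis
- slug2: hole-saw slug, a solid bare-steel disc 35 mm in diameter and 10 mm thick with a small pilot hole, about 75 g, lying flat on the drilling board at the start (near the edge on the robot's side, left half); all four slugs are alike. Origin: centre of the disc (5 mm above the board while it lies there); its z axis is the disc's axis
- slug3: hole-saw slug, a solid bare-steel disc 35 mm in diameter and 10 mm thick with a small pilot hole, about 75 g, lying flat on the drilling board at the start (near the fence, right half); all four slugs are alike. Origin: centre of the disc (5 mm above the board while it lies there); its z axis is the disc's axis
- slug4: hole-saw slug, a solid bare-steel disc 35 mm in diameter and 10 mm thick with a small pilot hole, about 75 g, lying flat on the drilling board at the start (near the fence, left half); all four slugs are alike. Origin: centre of the disc (5 mm above the board while it lies there); its z axis is the disc's axis
- board: plywood drilling board 250 mm (x, away from the robot) by 340 mm (y, to the left), fixed, turned up to 10 degrees; its dark rings are only marks. Origin: centre of its underside, at bench height; its top is 40 mm up. On its far (+x) edge a fixed aluminium fence rises 15 mm above the top, its near face 125 mm from the centre line. The short ends (y = -170 and +170 mm) and the near edge are open
- tray: open dark-steel scrap tray, loose, 1 kg, 250 mm (its x, along the board's end) by 130 mm (y) by 36 mm high, walls and floor 3 mm, empty. It stands on the bench against the left or the right short end of the board (2 mm gap), in line with it; its rim is 4 mm below the board's top. Origin: centre of its underside; axes parallel to the board's. A lug sticks out 11 mm at each x end
- case: closed grey plastic hole-saw case 240 x 130 x 34 mm, standing against the other short end of the board, top 6 mm below the board's top; to be left alone. Origin: centre of its underside
- holesaw: grey hole saw, an upright cup 38 mm in diameter and 42 mm high, closed end up, standing on the middle strip of the board (within 12 mm of the board's long centre line); to be left alone. Origin: centre of its underside
- tin: small round tin of cutting paste, 50 mm in diameter and 32 mm high, also standing on the middle strip of the board (within 12 mm of the long centre line), in the other half; to be left alone. Origin: centre of its underside

How it is judged:
At the end, for the whole second after the job is handed in: All four slugs lie at rest inside the scrap tray, below its rim (centres within its walls and less than 30 mm above its underside); tray, hole saw, tin and case are upright and within 15 mm of where they stood (x of slug1 in the frame of tray between -0.122 and 0.122 m and y of slug1 in the frame of tray between -0.062 and 0.062 m and z of each of slug1, slug2, slug3, slug4 in the frame of tray below 0.03 m and linear speed of each of slug1, slug2, slug3, slug4 below 0.02 m/s and x of slug2 in the frame of tray between -0.122 and 0.122 m and y of slug2 in the frame of tray between -0.062 and 0.062 m and x of slug3 in the frame of tray between -0.122 and 0.122 m and y of slug3 in the frame of tray between -0.062 and 0.062 m and x of slug4 in the frame of tray between -0.122 and 0.122 m and y of slug4 in the frame of tray between -0.062 and 0.062 m and distance of each of case, holesaw, tin, tray from where it was at the start of the episode below 0.015 m and angle between each of case, holesaw, tin, tray's own z axis and vertical below 0.2 rad); the robot touches nothing.
It fails at once if a slug is lifted: its centre rises more than 17 mm above where it lay on the board (height (world z) of any of slug1, slug2, slug3, slug4 above 0.062 m).
It fails at once if a slug is pinched or pressed hard: more than 20 N between the fingers and a slug (contact force between the fingers and slug1 above 20 N or contact force between the fingers and slug2 above 20 N or contact force between the fingers and slug3 above 20 N or contact force between the fingers and slug4 above 20 N).
It fails at once if the hole saw, the tin or the case is shifted more than 15 mm or tipped (distance of any of case, holesaw, tin from where it was at the start of the episode above 0.015 m or angle between any of case, holesaw, tin's own z axis and vertical above 0.2 rad).
It fails at once if the scrap tray is shifted more than 15 mm or tipped (distance of tray from where it was at the start of the episode above 0.015 m or angle between tray's own z axis and vertical above 0.2 rad).
It also fails if it takes over 58 s, if anything falls off the work surface, if the arm or the gripper's body presses on something with over 40 N, if the wrist force passes 120 N, or if a joint passes its speed limit or range.

### The arm

A 6-joint arm with a two-finger parallel gripper is mounted at the origin on the work surface. World frame = base frame: x ahead of the robot, y to its left, z up, the work surface at z = 0. Lengths are in m, angles in rad, forces in N, time in s.
With the tool pointing down it reaches from about 0.425 to 0.95 m from the base axis. Payload 3.5 kg.
Tool frame: the origin (TCP) lies at the very end of the fingers, on their centre line; the grasp point (between the pads) lies 19 mm behind it (r.grip_depth is the distance from the TCP to the grasp point, in m); x points along the fingers, y is the direction in which the jaws open and shut, and the axes are right-handed (so a half turn about x gives the same grasp; the last joint's range is limited). The gripper opens to 85 mm and grips with 20 to 120 N. Pads are 22 mm wide; open, the fingers measure 114 mm over their backs; the gripper's body (76 mm by 85 mm) begins 54 mm behind the grasp point. The pads swing forward as they close: fully open they stand 13 mm farther back than shut.
Start: joints at [-1.431, 0.286, 1.577, -0, 1.279, -0.15], TCP at [0.193, -0.647, 0.231] pointing down, gripper open.
Joint ranges: [-2.77, 2.77], [-0.9, 2.22], [0.21, 2.48], [-1.53, 4.67], [0.24, 2.81], [-2.84, 2.84]. Speed limits (rad/s): [2.79, 2.79, 3.14, 3.14, 3.14, 3.14].

### API

Orientations are given as a unit quaternion [x, y, z, w].
In Python, from workcell import r, hand, kinematics, optics, order gives the robot as it stands. Calls block until the motion is done:
- r.goto(position, orientation): joint-space move of the TCP to a pose.
- r.move_l(position, rot=None, v=0.15, until_force=None): straight line of the TCP; rot=None keeps the orientation; v is the mean speed in m/s. With until_force (N) it stops when the force on the tool has changed by that much, and returns True; else False.
- r.move_joints(angles): joint-space move.
- hand.open_gripper() and hand.grasp(grasp_force=None): open the fingers fully, or close them until they stop; grasp_force is the grip in N (None keeps the last).
- r.wait(seconds).
- kinematics.inverse_kinematics(position, orientation): joint angles nearest the present ones, or None.
- r.observe(): the state.
- optics.snapshot(name): name is "side" or "top"; returns (picture, depth): 384x512x3 uint8, red, green, blue; 384x512 float32, m along the optical axis (not along the pixel's ray), 0 where there is no reading.
- optics.camera_model(name): a dict with "intrinsics" (3x3 intrinsics, pixels), "world_from_camera" (4x4, takes a point from camera to world coordinates). Camera axes: x right, y down, z forward; pixel columns grow to the right and rows downward; lengths in m; the calibration is good to about 2 mm. A picture is of the moment at which its call begins. camera_model takes no time and is no camera call.
A pose or a line that the arm cannot do raises r.IKError and nothing moves.
- order.hand_in(): hands the job in, once; it reports no verdict.
The state is a dict: "t": time; "q": joint angles; "joint_velocities": joint speeds; "tau": joint torques, N m; "position": TCP position; "tcp_rot": TCP orientation; "force": force on the tool from outside, world axes, zero at the start; "wrist_torque": the same for the moment, N m; "gripper_width": finger opening in m.
Only numpy, scipy, OpenCV 4.12 (cv2) and the standard library are available. Lean on these libraries where they do the work, as an engineer would, in place of code of your own. Each camera call takes 0.05 s, during which the arm holds its last target. There are 200 camera calls.

## Working session

There is one attempt and no reset: what is moved stays moved. The work goes in short steps, each a Python script; the robot and the scene stay as the last script left them, time stands still between calls to the robot, and variables do not carry over. Pictures are saved under pics/ and viewed, about 8 in all and at most 12, crops included, and the job is handed in when it is done.

```bash
mkdir -p pics; ls; python3 - <<'E'
from workcell import r, hand, kinematics, optics, order
import cv2,numpy as np
for n in("top","side"):
    p,d=optics.snapshot(n); cv2.imwrite(f"pics/{n}0.png",p[:,:,::-1]); np.save(f"pics/{n}0.npy",d)
    m=optics.camera_model(n); print(n,m["intrinsics"],np.round(m["world_from_camera"],3))
o=r.observe(); print(o["t"],o["tcp_rot"],o["gripper_width"])
E
```

```text
pics
top [[466.42279118   0.         257.86934475]
 [  0.         466.42279118 188.48509846]
 [  0.           0.           1.        ]] [[ 7.000e-03 -9.910e-01  1.360e-01  4.410e-01]
 [-1.000e+00 -7.000e-03  1.000e-03  2.900e-02]
 [ 0.000e+00 -1.360e-01 -9.910e-01  1.106e+00]
 [ 0.000e+00  0.000e+00  0.000e+00  1.000e+00]]
side [[384.23079017   0.         251.28558861]
 [  0.         384.23079017 192.10310765]
 [  0.           0.           1.        ]] [[-0.926 -0.238  0.293  0.363]
 [-0.378  0.584 -0.719  0.532]
 [ 0.    -0.776 -0.631  0.505]
 [ 0.     0.     0.     1.   ]]
0.1 [ 0.69970321  0.10286804 -0.69969068  0.10132389] 0.0855786585848486
```

View pics/top0.png

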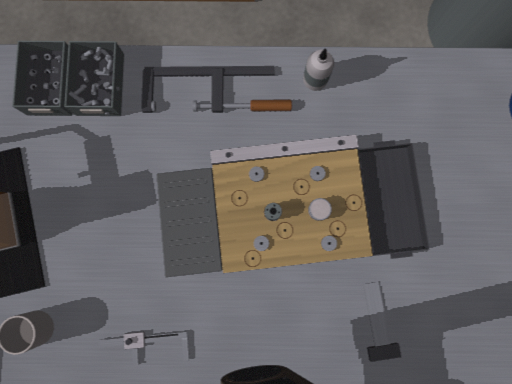

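View pics/side0.png

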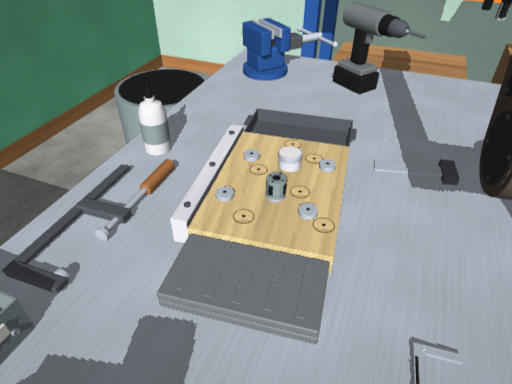

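The top view shows the tray at the board's right end (~(395,200)) and the case at the left. The slugs are at about (257,174), (317,173), (261,243) and (329,243), the hole saw at (273,212) and the tin at (320,209). The side view agrees. Next I'll turn these into positions.

```bash
cat > h.py <<'E'
import numpy as np,cv2
from workcell import r, hand, kinematics, optics, order
def cast(n,uv,z):
    m=optics.camera_model(n);T=np.array(m["world_from_camera"]);K=np.array(m["intrinsics"])
    uv=np.atleast_2d(uv).astype(float)
    d=np.c_[uv,np.ones(len(uv))]@np.linalg.inv(K).T@T[:3,:3].T
    return T[:3,3]+d*((z-T[2,3])/d[:,2])[:,None]
def wood(p):
    h=cv2.cvtColor(p,cv2.COLOR_RGB2HSV)
    m=((h[...,0]>8)&(h[...,0]<30)&(h[...,1]>90)&(h[...,2]>50)).astype(np.uint8)
    m=cv2.morphologyEx(m,cv2.MORPH_OPEN,np.ones((3,3)))
    c=max(cv2.findContours(m,cv2.RETR_EXTERNAL,cv2.CHAIN_APPROX_NONE)[0],key=cv2.contourArea)
    return h,c
def blobs(n,p,smax=70):
    h,c=wood(p); hull=cv2.convexHull(c); f=np.zeros(p.shape[:2],np.uint8); cv2.drawContours(f,[hull],-1,1,-1)
    g=((h[...,1]<smax)&(f>0)&(h[...,2]>70)).astype(np.uint8)
    g=cv2.morphologyEx(g,cv2.MORPH_CLOSE,np.ones((3,3)))
    k,l,s,ce=cv2.connectedComponentsWithStats(g)
    return hull,[(s[i],ce[i]) for i in range(1,k) if s[i][4]>40]
E
python3 - <<'E'
from h import *
for n in("top","side"):
    p=cv2.imread(f"pics/{n}0.png")[:,:,::-1].copy()
    hull,b=blobs(n,p)
    for s,c in b: print(n,s,np.round(c,1),"z.05:",cast(n,c,.05)[0].round(4))
    w=cast(n,hull[:,0],.04)[:,:2].astype(np.float32)
    rc=cv2.minAreaRect(w); print(rc, cv2.boxPoints(rc).round(4).tolist())
p=cv2.imread("pics/top0.png")[125:285,150:440]
cv2.imwrite("pics/crop.png",cv2.resize(p,None,fx=2.75,fy=2.75,interpolation=cv2.INTER_CUBIC))
E
```

```text
top [249 166  16  16 197] [256.2 173.6] z.05: [0.6204 0.0335 0.05  ]
top [310 166  16  15 198] [317.3 173. ] z.05: [ 0.6226 -0.1068  0.05  ]
top [308 198  24  23 436] [319.6 208.9] z.05: [ 0.5398 -0.1111  0.05  ]
top [264 203  18  18 221] [272.6 211.5] z.05: [ 0.5334 -0.0043  0.05  ]
top [321 235  17  16 206] [328.8 242.9] z.05: [ 0.4633 -0.1309  0.05  ]
top [253 236  17  15 204] [260.9 242.9] z.05: [0.4623 0.0218 0.05  ]
((0.539496898651123, -0.0465431809425354), (0.24826137721538544, 0.3409227728843689), 6.8435258865356445) [[0.39590001106262207, 0.10790000110864639], [0.436599999666214, -0.2305999994277954], [0.6830999851226807, -0.20100000500679016], [0.6424000263214111, 0.13750000298023224]]
side [ 265  146   38   57 1094] [282.8 171.9] z.05: [ 0.54   -0.0691  0.05  ]
side [243 149  17  13 187] [251.2 154.9] z.05: [ 0.622  -0.1021  0.05  ]
side [319 158  18  15 209] [327. 165.] z.05: [ 0.4635 -0.1263  0.05  ]
side [215 186  19  16 261] [224.2 193.4] z.05: [0.6196 0.0371 0.05  ]
side [298 202  20  18 294] [307.4 210.8] z.05: [0.4624 0.0253 0.05  ]
((0.5405035614967346, -0.04271222651004791), (0.24703004956245422, 0.34443551301956177), 6.91146183013916) [[0.39719998836517334, 0.11339999735355377], [0.43860000371932983, -0.22849999368190765], [0.6837999820709229, -0.1987999975681305], [0.6424000263214111, 0.14309999346733093]]
```

View pics/crop.png

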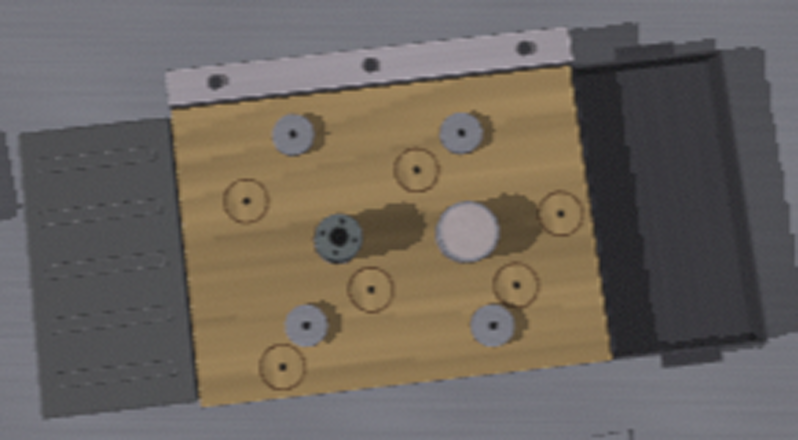

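```bash
cat >> h.py <<'E'
from scipy.spatial.transform import Rotation as R
th=np.radians(6.87); C=np.array([.540,-.0450]); A=np.array([[np.cos(th),-np.sin(th)],[np.sin(th),np.cos(th)]])
def b2w(x,y,z): return np.r_[C+A@[x,y],z].tolist()
def w2b(p): return A.T@(np.asarray(p)[:2]-C)
def quat(s):
    x=np.array([0,0,-1.]);y=np.r_[A[:,0]*s,0];return R.from_matrix(np.c_[x,y,np.cross(x,y)]).as_quat().tolist()
z0=R.from_quat([ 0.69970321,0.10286804,-0.69969068,0.10132389]).as_matrix()[:,1]
Q=quat(1 if z0[:2]@A[:,0]>0 else -1)
S={1:(.4634,-.1285),2:(.4624,.0235),3:(.6223,-.1045),4:(.620,.0353)}
S={k:w2b(v) for k,v in S.items()}
ZP=.0435
def push(k,end=-.173):
    x,y=S[k]; y0=y+.0175+.011
    r.goto(b2w(x,y0+.02,.13),Q)
    r.move_l(b2w(x,y0+.02,ZP),v=.12)
    f0=np.array(r.observe()["force"])
    r.move_l(b2w(x,y0-.004,ZP),v=.04)
    print(k,"df",(np.array(r.observe()["force"])-f0).round(2))
    r.move_l(b2w(x,end,ZP),v=.09)
    o=r.observe();print("end",o["t"],(np.array(o["force"])-f0).round(2))
    r.move_l(b2w(x,end+.004,.13),v=.15)
def look(name):
    for n in("top","side"):
        p,d=optics.snapshot(n); cv2.imwrite(f"pics/{n}{name}.png",p[:,:,::-1])
        for s,c in blobs(n,p)[1]: print(n,s[4],np.round(c,1),w2b(cast(n,c,.05)[0]).round(4))
E
python3 - <<'E'
from h import *
print(S,Q)
for k,(x,y) in S.items():
    for yy in(y+.05,-.173):
        for z in(ZP,.13): 
            q=kinematics.inverse_kinematics(b2w(x,yy,z),Q); print(k,None if q is None else np.round(q,2))
hand.grasp(20); print(r.observe()["gripper_width"],r.observe()["t"])
push(3); look("3")
E
```

```text
{1: array([-0.08603804, -0.07373782]), 2: array([-0.06884907,  0.07729046]), 3: array([ 0.07459188, -0.06891728]), 4: array([0.08903086, 0.07015409])} [0.4691436304956084, 0.5290597829786348, -0.4691436304956084, 0.5290597829786348]
1 [-0.39  0.07  2.21 -0.    0.86 -0.51]
1 [-0.39 -0.08  2.17 -0.    1.05 -0.51]
1 [-0.64  0.2   2.06 -0.    0.88 -0.76]
1 [-0.64  0.07  2.02 -0.    1.05 -0.76]
2 [-0.06  0.07  2.21 -0.    0.86 -0.18]
2 [-0.06 -0.08  2.17 -0.    1.05 -0.18]
2 [-0.62  0.23  2.02 -0.    0.88 -0.74]
2 [-0.62  0.1   1.99 -0.    1.05 -0.74]
3 [-0.25  0.38  1.83 -0.    0.93 -0.37]
3 [-0.25  0.26  1.8  -0.    1.08 -0.37]
3 [-0.47  0.47  1.7  -0.    0.97 -0.59]
3 [-0.47  0.36  1.67 -0.    1.11 -0.59]
4 [-0.03  0.38  1.83 -0.    0.93 -0.15]
4 [-0.03  0.27  1.8  -0.    1.08 -0.15]
4 [-0.46  0.5   1.67 -0.    0.98 -0.58]
4 [-0.46  0.39  1.64 -0.    1.11 -0.58]
-0.00029906247677107136 0.8667
3 df [ 0.69  1.01 -1.05]
end 6.6583 [ 1.53  0.71 -1.51]
top 197 [256.2 173.6] [0.0892 0.0684]
top 435 [319.6 209. ] [-0.0081 -0.0656]
top 229 [272.6 211.6] [-0.0021  0.0412]
top 203 [260.9 242.9] [-0.0692  0.0757]
side 1095 [282.8 171.9] [-0.0029 -0.0241]
side 209 [327. 165.] [-0.0856 -0.0714]
side 261 [224.2 193.4] [0.0889 0.072 ]
side 294 [307.4 210.8] [-0.0686  0.0791]
```

View pics/side3.png

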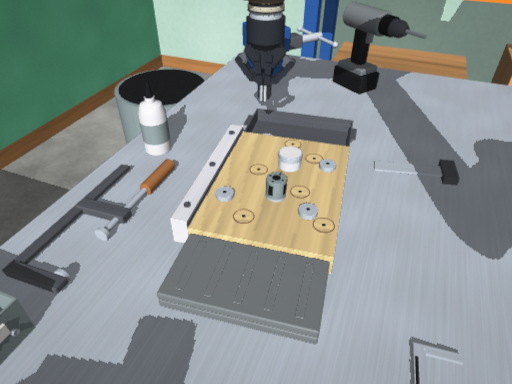

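Slug3 has left the board. Something pale peeks over the board's end at about (267,136), so I'll check whether it fell in fully.

```bash
python3 - <<'E'
from h import *
x,y=S[1]
r.goto(b2w(x,y+.0485,.13),Q)
p,_=optics.snapshot("top"); q,_=optics.snapshot("side")
a=cv2.resize(p[130:270,345:445],None,fx=4,fy=4,interpolation=cv2.INTER_CUBIC)
b=cv2.resize(q[95:165,230:360],(400,215),interpolation=cv2.INTER_CUBIC)
im=np.zeros((560,800,3),np.uint8);im[:,:400]=a;im[:215,400:]=b
cv2.imwrite("pics/chk3.png",im[:,:,::-1])
E
```

```text
(no output)
```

View pics/chk3.png

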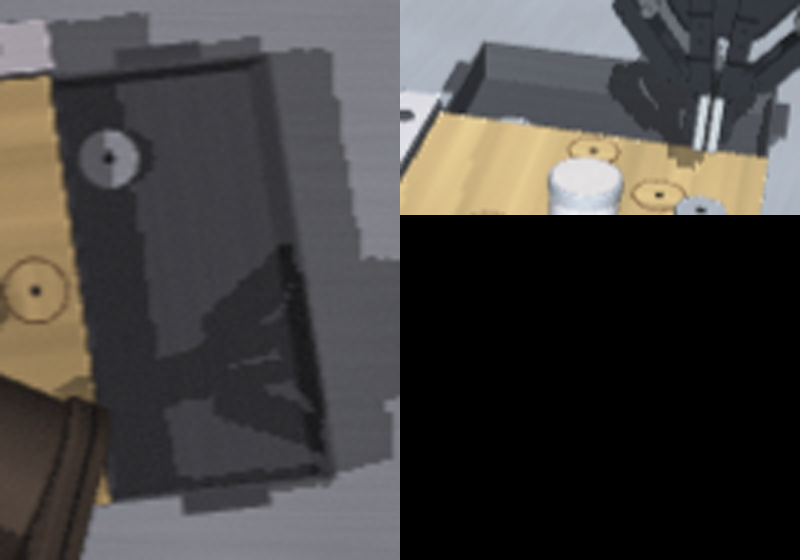

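Slug3 lies flat in the tray, at crop (108,158). I'll continue with slug1, then slug4.

```bash
python3 - <<'E'
from h import *
push(1); 
push(4)
x,y=S[2]
r.goto(b2w(x,y+.0485,.13),Q)
look("4")
p=cv2.imread("pics/top4.png")[130:290,210:440]; q=cv2.imread("pics/side4.png")[95:165,230:360]
im=np.zeros((556,800,3),np.uint8); im[:,:]=cv2.resize(p,(800,556),interpolation=cv2.INTER_CUBIC)
im[:162,:300]=cv2.resize(q,(300,162),interpolation=cv2.INTER_CUBIC)
cv2.imwrite("pics/chk4.png",im)
E
```

```text
1 df [-0.54 -0.6   0.35]
end 11.85 [ 0.18 -0.31  1.29]
4 df [-0.34 -0.92  0.25]
end 18.5917 [-0.8  -0.76 -0.79]
top 419 [319.6 209. ] [-0.0081 -0.0656]
top 228 [272.6 211.6] [-0.002   0.0412]
top 180 [249.2 242.4] [-0.0651  0.1016]
side 688 [277.7 181.5] [0.0002 0.0096]
side 274 [306.7 183.2] [-0.0549  0.0003]
side 294 [307.4 210.8] [-0.0686  0.0791]
```

View pics/chk4.png

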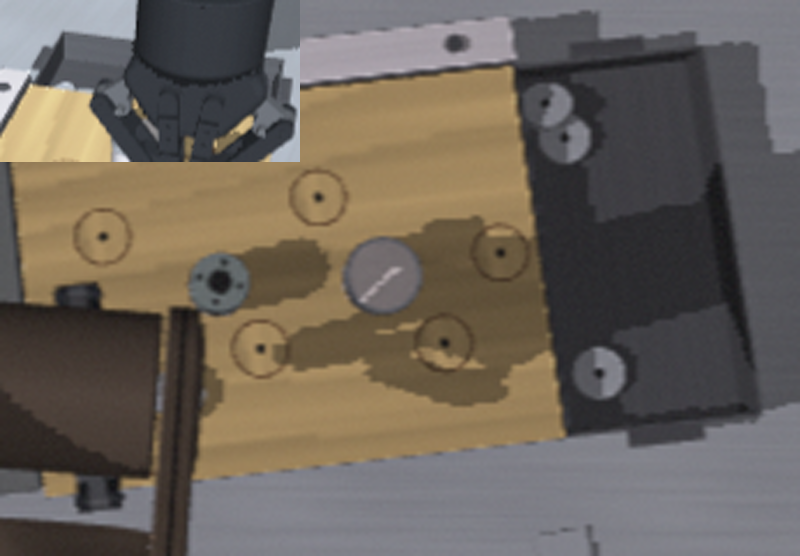

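Three slugs are in the tray. Slug4, at crop (548,103), overlaps slug3 at (565,138). I'll push slug2 next, then check heights from the depth image.

```bash
python3 - <<'E'
from h import *
push(2)
r.goto(b2w(-.06,-.05,.25),Q); r.move_joints([-1.431,0.286,1.577,0,1.279,-0.15]); r.wait(.3)
look("5")
p,d=optics.snapshot("top");m=optics.camera_model("top");T=m["world_from_camera"];K=m["intrinsics"]
v,u=np.mgrid[0:384,0:512]
P=np.stack([(u-K[0,2])/K[0,0]*d,(v-K[1,2])/K[1,1]*d,d],-1)@T[:3,:3].T+T[:3,3]
B=(P[...,:2]-C)@A; Z=P[...,2]
print("board z",np.median(Z[220:230,290:310]))
g=(B[...,1]<-.180)&(B[...,1]>-.295)&(abs(B[...,0])<.118)
print("floor",np.median(Z[g]))
for x,y in [(.0746,-.20),]: pass
h=cv2.cvtColor(p,cv2.COLOR_RGB2HSV)
k,l,s,ce=cv2.connectedComponentsWithStats((g&(Z>np.median(Z[g])+.004)).astype(np.uint8))
for i in range(1,k):
    if s[i][4]>30: print(s[i],ce[i].round(1),"zmin/med/max",np.percentile(Z[l==i],[5,50,95]).round(4),B[l==i].mean(0).round(4))
np.set_printoptions(linewidth=200)
print((Z[148:185,356:388:2]*1000).round().astype(int)[::2])
a=cv2.resize(p[130:290,340:440],None,fx=3.5,fy=3.5,interpolation=cv2.INTER_CUBIC)
q=cv2.imread("pics/side5.png")[:,:,::-1];b=cv2.resize(q[95:235,200:360],(450,394),interpolation=cv2.INTER_CUBIC)
im=np.zeros((560,800,3),np.uint8);im[:,:350]=a;im[:394,350:]=b
cv2.imwrite("pics/chk5.png",im[:,:,::-1]);print(r.observe()["t"])
E
```

```text
2 df [-0.74 -0.53 -0.15]
end 25.7583 [ 0.21 -0.06  0.24]
top 436 [319.6 209. ] [-0.0081 -0.0656]
top 220 [272.5 211.5] [-0.0017  0.0413]
side 1095 [282.8 171.9] [-0.0029 -0.0241]
board z 0.040497893367431925
floor 0.003629303119139893
[360 154  19  23 302] [368.9 165. ] zmin/med/max [0.0101 0.0156 0.0257] [ 0.0851 -0.2004]
[370 220  19  25 326] [379. 232.] zmin/med/max [0.0106 0.0157 0.0253] [-0.0746 -0.2007]
[[  49   -1   -3   34   36   37   35   35   40   31   31   28   28   23   18   15]
 [  41   38   32   25   21   19   18   13   14   12    5    2    2   -1    3    5]
 [  41   33    7    3    3    5    2    5    2    3    4    4    1    3    4    2]
 [  40   37    3    2   13   11   14    3    2    2    2    2    3    3    2    1]
 [  41   36    1   13   15   15   19   18   21    3    6    2    0    2    7    3]
 [  42   33   15   18   18   23   18   21   22    3    4    7    2    3    5    3]
 [  41   35   21   20   18   19   20   28   25    2    3    2    6   -2    4    3]
 [  41   40   18   16   19   25   23   24   25    5    6    4    4    7    1    5]
 [  39   40   34   24  
[... 198 characters left out ...]
5   15    0    0    3    3]
 [  37   42   34    1   13   12   12   14   13   11   12   13    3    5    3    2]
 [  41   40   31    5    4   10   13    9   18   12   13   10   -1    3    0    3]
 [  41   41   31    0    5    9   12   16   14   13   12    8    1    5    6    6]
 [  42   39   38    1    2    3    5   13   11   11    2    1    5   -3    1    2]
 [  41   37   44   37    2    2    3    1    6    4    5    2    6    4    3    2]
 [  43   39   41   35    7    4    2    5    5    2   -1    1    3    0    4    3]
 [1106   40   41   30   -1   -1    3    3    1    4    1    5    1    3    4    5]
 [  40   41   40   37    6    4    1   -1    4    8    3    1    4    4    0    2]]
29.8667
```

View pics/chk5.png

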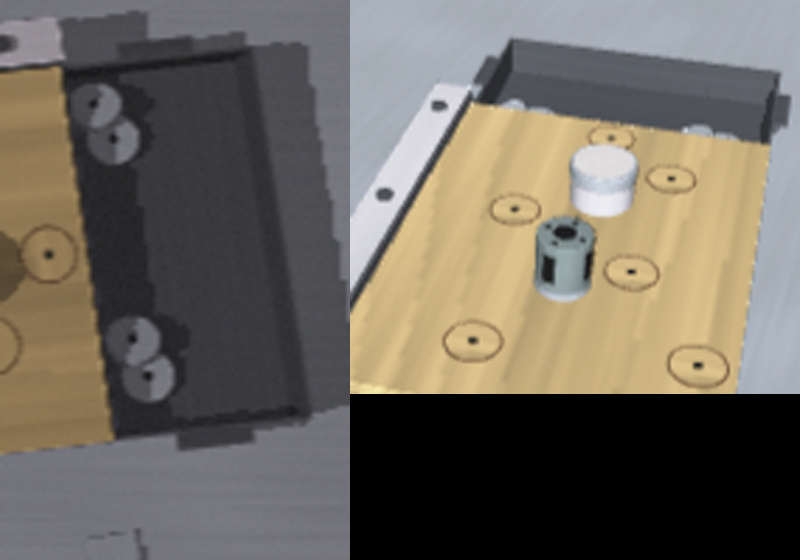

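All four slugs are in the tray with their tops at about 28 mm or lower, so their centres are below 30 mm. The other objects haven't moved, and the arm is parked clear.

```bash
python3 -c "
from h import *
order.hand_in()"
```

```text
the job is handed in; nothing more can be done
```

I swept all four slugs along the board with the closed fingertips, in the order 3, 1, 4, 2. They all dropped into the scrap tray, and I handed the job in at about 30 s of the 58 s allowed. The hand-in gives no verdict.

**Slugs:** the last pictures show all four in the tray, two at each end. Slugs 4 and 2 each rest partly on the one that fell before it. Depth over both pairs mostly shows tops at 28 mm or lower, so their centres should be well under the 30 mm limit.

**Other objects:** the hole saw and tin were found in the same place before and after, to within a pixel. I judged the tray by eye and saw no shift. The last pictures show little of the case, so I did not check it again after the sweeps; the arm only passed above it.

**Forces:** each reading, taken just after contact and at the end of each push, differed from its value before contact by about 2 N or less. I did not log the peak during a push.

**Disagreements:** the two cameras differed by about 4 mm on slug positions along the board, so I used the average. In some pictures the arm hid a slug or upset the colour detection, so I ignored those readings.

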